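# Clamp the pellet die under the wing-nut hold-down

### The job

Stand the steel die body on the hold-down fixture's plate and slide it under the strap until it sits home against both dowel pins. Then turn the wing nut clockwise, in short arcs between the two tall posts without knocking them, until the strap's foot grips the die firmly - snug by hand, not forced - and let go. Leave the other things on the bench where they are.

Things in the scene. Friction and masses are not known exactly. Their poses are not given: they have to be found in the camera images.
- die_body: Loose grey steel cylinder with a black band and a bore in its top: 53 mm diameter, 41 mm high, 0.37 to 0.55 kg. Origin at the centre of its underside, z up. Starts standing on the worktop, left of the fixture.
- fixture: Hold-down fixture, fixed to the bench (place and yaw vary). Origin on the stud's (nut's) vertical axis at the plate's underside, z up; -x is the loading side, towards the robot. Plate 200 x 110 mm, x = -150 to +50 mm, top at z = 10. Forked heel guide at x = 26 to 46, y = +-16 to +-27, up to z = 64 mm; four screw heads 4 mm high at x = -140 and +40, y = +-45.
- seat (a point): Where the centre of the die's underside is when home: on the plate's top at x = -90, y = 0, z = 10 mm of the fixture; axes as the fixture's. The die slides in along +x until its side touches both dowel pins (12 mm diameter, 24 mm high, 25 mm ahead and 21 mm to either side of this point).
- strap: Dark steel clamp strap, 128 x 30 x 10 mm; moves only up and down on the stud, always together with the nut. Origin on the stud axis at its underside, axes as the fixture's; reaches from x = -83 (over the seated die) to +45 mm. Its foot starts 2.3 to 8.5 mm above the height of the seated die's top, so the die slides under.
- foot (a point): Point on the strap's underside, 72 mm from the stud axis on the loading side, below which hangs a sprung rubber foot, 16 mm diameter, 4 mm deep plus a screw setting of 0 to 4 mm that differs each time and is not reported. Once it bears on the die, each further mm of strap travel adds about 22 N. 20 to 60 N is firm, more is forced.
- wing_nut: Steel wing nut on the stud. Origin on the stud axis at its underside, which bears on the strap's top; x points along the wings, z up. Two flat wings in line, 50 mm over their ends, 10 mm thick (y), 13 to 40 mm above the origin; hub 28 mm wide, 0 to 10 mm. Pinch it from above across the flats or across the wing ends. Clockwise from above lowers it and the strap.
- nut_top (a point): Point on the nut's axis, 30 mm above its underside: a good height to grip. The nut sinks 3 mm per rad, needs 1.1 to 3.6 rad in all, the first 0.75 free, and stays where left. A locking insert drags at a steady 0.20 N m (standing still the drag may read either way); each newton of clamping pushes the gripper back counter-clockwise by 0.003 N m: firm is 0.06 to 0.18 N m beyond running free.
- posts: Two fixed round steel posts, 12 mm diameter, beside the nut at x = 0, y = +-38 mm of the fixture (origin and axes as the fixture's), tops at z = 110 mm; collars 20 mm wide at their feet. They stop the fingers on a full turn. Pushing on them with more than 15 N counts as knocking.
- die_plunger: Polished steel die plunger, standing on its 27 mm head, 52 mm tall; origin at the centre of its underside. Bystander.
- die_base: Low steel disc of the die, 44 mm diameter, 16 mm high; origin at the centre of its underside. Bystander.
- beaker: Clear beaker, 73 mm diameter, 94 mm high; origin at the centre of its underside. Bystander.
- tweezers: Steel tweezers lying flat, 129 mm long; origin at the centre of the underside. Bystander.
- marker: Black and white marker pen lying flat, 130 mm long; origin at the centre of the underside. Bystander.
- wash_bottle: White wash bottle with a bent spout, 75 mm wide, 214 mm tall; origin at the centre of its underside. Bystander, behind the fixture.
Things that resemble listed ones, but are neither listed nor needed, are in the scene too. What is meant by the die_body is not blue, green or pink, and is the larger of those in its own colour.

How it is judged:
On the way, in this order (a step that is already met when the one before it is completed fails the run):
1. the die stands home on the plate, against both dowel pins (horizontal distance between die_body and seat below 0.003 m and z of die_body in the frame of seat between -0.003 and 0.003 m and angle between die_body's own z axis and vertical below 0.06 rad), for 0.2 s.
2. the foot grips the die firmly (all of step 1 and contact force between strap and die_body above 20 N), for 0.2 s.
At the end, for the whole second after the job is handed in: The die stands upright on the plate within 3 mm of home against the pins, at rest, and the strap's foot presses on it with 20 to 60 N (all of step 2 and contact force between strap and die_body below 60 N and linear speed of die_body below 0.01 m/s); the robot touches nothing.
It fails at once if the strap is forced: more than 60 N on the die (contact force between strap and die_body above 60 N).
It fails at once if a post is knocked with more than 15 N (contact force between any of the fingers, the arm and posts above 15 N).
It fails at once if a bystander is moved more than 30 mm (distance of any of die_plunger, die_base, beaker, tweezers, marker, wash_bottle from where it was at the start of the episode above 0.03 m).
It also fails if it takes over 70 s, if anything falls off the work surface, if the arm or the gripper's body presses on something with over 40 N, if the wrist force passes 120 N, or if a joint passes its speed limit or range.

### The arm

A 6-joint arm with a two-finger parallel gripper is mounted at the origin on a cart in front of the work surface, level with it; the furniture and walls round the work are solid. World frame = base frame: x ahead of the robot, y to its left, z up, the work surface at z = 0. Lengths are in m, angles in rad, forces in N, time in s.
With the tool pointing down it reaches from about 0.3 to 0.875 m from the base axis. Payload 6.4 kg.
Tool frame: the origin (TCP) lies at the very end of the fingers, on their centre line; the grasp point (between the pads) lies arm.grip_depth behind it (arm.grip_depth is the distance from the TCP to the grasp point, in m); z points along the fingers, y is the line along which they close (so a half turn about z gives the same grasp; the last joint's range is limited). The gripper opens to 88 mm and grips with 3 to 60 N. Pads are 18 mm wide; open, the fingers measure 123 mm over their backs; the gripper's body (75 mm by 187 mm) begins 45 mm behind the grasp point.
Start: joints at [-1.366, 0.181, 1.607, -0, 1.354, -0.206], TCP at [0.23, -0.527, 0.239] pointing down, gripper open.
Joint ranges: [-2.99, 2.99], [-0.89, 2.07], [0.3, 2.58], [-1.14, 4.28], [0, 2.63], [-3.12, 3.12]. Speed limits (rad/s): [2.57, 2.57, 3.01, 3.14, 3.14, 3.14].

### API

Orientations are given as a rotation vector (axis times angle).
In Python, from plant import arm gives the robot as it stands.
- The arm moves only by the tool jog_arm, never from a script. Its argument "rows" is one flat list of numbers, 7 for each row, row after row: the shift along the tool's x, y, z in mm, then the turn, a rotation vector about the tool's x, y, z in degrees, then the opening, from -1 (shut) to 1 (fully open). In form: [x, y, z, wx, wy, wz, hand, x, y, z, wx, wy, wz, hand, ...]. A call has 1 to 10 rows; each row is the pose to reach, as a shift and turn from the pose commanded when the call began, along the tool's axes at that moment; what a row does not reach only later rows make up. A row lasts 1/12 s, in which the tool goes at most 41.7 mm and 7.16 degrees, less where a joint would pass 70% of its speed; a pose out of reach is approached as far as the arm can. A call with a gripper value outside its range is refused whole. The fingers move at their own pace and stop on an object; "force" is the grip in N (left out, the last holds). Time passes only in rows, so rows that repeat a pose let the fingers close. It gives the time, the measured TCP pose, the force, the opening and the grip force at its end, in the units of the state.
- arm.observe(): the state, without advancing time (a new reading comes with each control period).
- arm.read_camera(name): name is "side" or "top"; returns the picture (480x640x3 uint8, red, green, blue); there is no depth.
- arm.calibration(name): a dict with "fovy" (degrees; the focal length in pixels is half the picture's height over the tangent of half this angle, whatever the lens; pixels are square), "cx", "cy" (the principal point, pixels), "world_to_cam" (4x4, takes a point from world to camera coordinates). Camera axes: x right, y up, looking along -z (the intrinsics and any distortion apply to the point x, -y, -z); pixel columns grow to the right and rows downward; lengths in m; the calibration is good to about 2 mm. A picture is of the moment at which its call begins. calibration takes no time and is no camera call.
- arm.job_done(): hands the job in; it is judged then, once.
The state is a dict: "clock": time; "joints": joint angles; "dq": joint speeds; "joint_torque": joint torques, N m; "tool_pos": TCP position; "tcp_rot": TCP orientation; "ft_force": force on the tool from outside, world axes, zero at the start; "ft_torque": the same for the moment, N m; "finger_gap": finger opening in m; "grip_force": force on a finger pad.
Only numpy, scipy, OpenCV 4.12 (cv2) and the standard library are available. Lean on these libraries where they do the work, as an engineer would, in place of code of your own. Each camera call takes 0.05 s, during which the arm holds its last target. There are 200 camera calls.

## Working session

There is one attempt and no reset: what is moved stays moved. The work goes in short steps, Python scripts to look and compute and a tool call to move; the robot and the scene stay as the last step left them, time stands still between calls to the robot, and variables do not carry over. Pictures are saved under pics/ and viewed, at most 10 in all, crops included, and the job is handed in when it is done.

Besides the shell and the picture viewer there is one more tool, called after ">>>" as a command line: name --argument value ..., lists and objects as JSON in quotes. jog_arm: Moves the arm, as the interface text tells. Its arguments: {"type":"object","properties":{"rows":{"type":"array","items":{"type":"number"}},"force":{"type":"number"}},"required":["rows"]}

```bash
ls; mkdir -p pics
python3 - <<'E'
from plant import arm
import cv2
print(arm.observe()); print(arm.grip_depth)
for n in("side","top"):
    c=arm.calibration(n);print(n,c)
    cv2.imwrite(f"pics/{n}0.png",cv2.cvtColor(arm.read_camera(n),cv2.COLOR_RGB2BGR))
E
```

```text
pics
{'clock': 0.0, 'joints': array([-1.36632432e+00,  1.81532956e-01,  1.60798799e+00,  1.11509444e-05,
        1.35379120e+00, -2.06316496e-01]), 'dq': array([ 1.53036001e-03, -2.01137188e-04, -5.28975283e-04,  2.43131993e-04,
        3.95698083e-04, -6.39160461e-05]), 'joint_torque': array([-2.19098452e-03, -4.33876491e+01, -3.41851366e+01,  7.03331223e-02,
        3.87673953e-02, -1.11733927e-04]), 'tool_pos': array([ 0.22951753, -0.52663287,  0.23782436]), 'tcp_rot': array([-3.07387586e+00, -6.40383290e-01, -1.95820358e-05]), 'ft_force': array([-0.172864  ,  0.17294889, -0.46120049]), 'ft_torque': array([ 0.01866851,  0.01577807, -0.01090316]), 'grip_force': 0.0, 'finger_gap': 0.08789666217983462}
0.0187
side {'fovy': 57.65144794957835, 'cx': 323.9648166348754, 'cy': 242.06729363552662, 'world_to_cam': array([[-0.98534789, -0.16915022,  0.02185735,  0.5686729 ],
       [ 0.11661787, -0.57465975,  0.81004101, -0.1224721 ],
       [-0.12445807,  0.80072116,  0.58596571, -1.06914804],
       [ 0.        ,  0.        ,  0.        ,  1.        ]])}
top {'fovy': 55.387790013849994, 'cx': 316.8051800296698, 'cy': 243.6099342236823, 'world_to_cam': array([[-0.01321316, -0.99990099,  0.00484022,  0.06252451],
       [ 0.99838639, -0.01292547,  0.05529508, -0.54927678],
       [-0.05522705,  0.00556304,  0.99845832, -1.26566743],
       [ 0.        ,  0.        ,  0.        ,  1.        ]])}
```

View pics/top0.png

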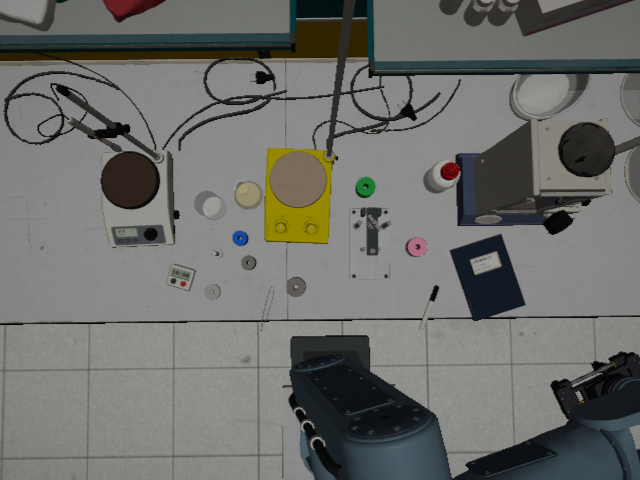

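View pics/side0.png

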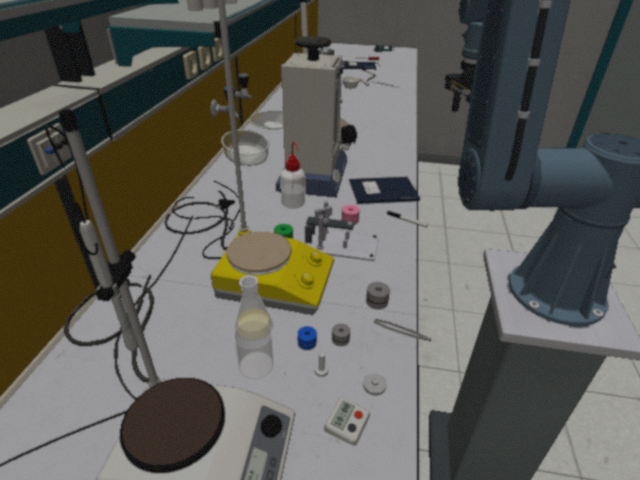

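The top view shows the die (larger grey) near (296,287), the smaller grey lookalike near (249,262), and the fixture plate over about cols 349–390, rows 207–279. In the side view the die is near (377,294) and the fixture near (340,235). I'll enlarge both.

```bash
cat > h.py <<'E'
import numpy as np, cv2
from plant import arm
C={n:arm.calibration(n) for n in("side","top")}
def f(n): return 240/np.tan(np.radians(C[n]["fovy"]/2))
def proj(n,p):
    c=C[n]; q=c["world_to_cam"]@np.r_[p,1]
    return np.array([c["cx"]+f(n)*q[0]/-q[2], c["cy"]-f(n)*q[1]/-q[2]])
def ray(n,u,v):
    c=C[n];M=c["world_to_cam"];R=M[:3,:3]
    d=R.T@np.array([(u-c["cx"])/f(n),-(v-c["cy"])/f(n),-1]); return -R.T@M[:3,3],d
def onz(n,u,v,z):
    o,d=ray(n,u,v); return o+d*(z-o[2])/d[2]
def tri(uvt,uvs):
    (o1,d1),(o2,d2)=ray("top",*uvt),ray("side",*uvs)
    s=np.linalg.lstsq(np.c_[d1,-d2],o2-o1,rcond=None)[0]
    a,b=o1+d1*s[0],o2+d2*s[1]; return (a+b)/2,np.linalg.norm(a-b)
def crop(img,x0,y0,w,h,k): return cv2.resize(img[y0:y0+h,x0:x0+w],None,fx=k,fy=k,interpolation=cv2.INTER_CUBIC)
def snap(n): return cv2.cvtColor(arm.read_camera(n),cv2.COLOR_RGB2BGR)
E
python3 - <<'E'
from h import *
t=cv2.imread("pics/top0.png");s=cv2.imread("pics/side0.png")
a=crop(t,280,200,120,100,6)[:, :]; 
cv2.imwrite("pics/a.png",a)
cv2.imwrite("pics/b.png",crop(s,290,190,110,120,5))
E
```

```text
(no output)
```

View pics/a.png

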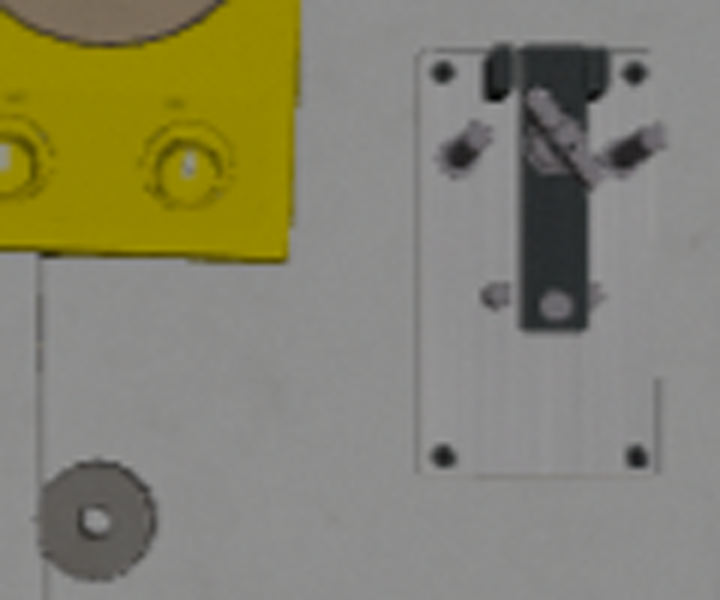

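View pics/b.png

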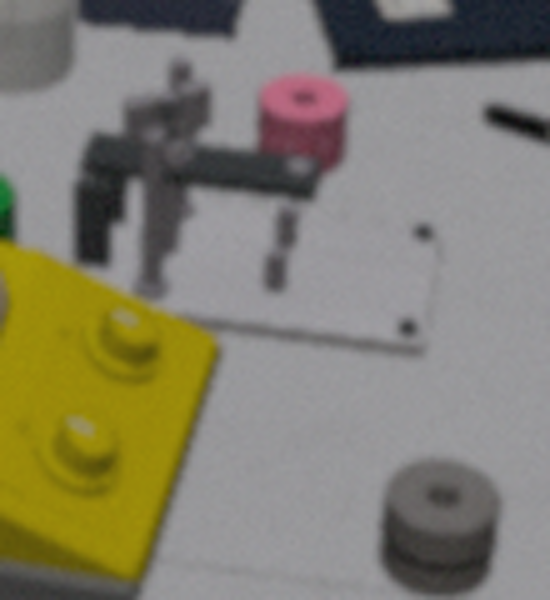

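```bash
cat > fx.py <<'E'
from h import *
o=np.array([280,200.])
def P(x,y): return o+(np.array([x,y])+.5)/6-.5
E
python3 - <<'E'
from fx import *
np.set_printoptions(precision=4,suppress=True)
t=cv2.imread("pics/top0.png");g=cv2.cvtColor(t,cv2.COLOR_BGR2GRAY).astype(float)
S=[];F=np.array([[.04,.045],[.04,-.045],[-.14,.045],[-.14,-.045]])
for x,y in[(443,72),(634,72),(443,457),(637,457)]:
    u,v=np.round(P(x,y)).astype(int); w=np.clip(125-g[v-3:v+4,u-3:u+4],0,None)
    vv,uu=np.mgrid[v-3:v+4,u-3:u+4]; S.append(onz("top",(w*uu).sum()/w.sum(),(w*vv).sum()/w.sum(),.014)[:2])
S=np.array(S);print(S)
a=F-F.mean(0);b=S-S.mean(0)
th=np.arctan2((a[:,0]*b[:,1]-a[:,1]*b[:,0]).sum(),(a*b).sum());R=np.array([[np.cos(th),-np.sin(th)],[np.sin(th),np.cos(th)]])
O=S.mean(0)-R@F.mean(0);print("yaw",np.degrees(th),"stud",O,"seat",O+R@[-.09,0],"res",S-(O+F@R.T))
u,v=P(98,520);print("die",onz("top",u,v,.041))
# side check: screws, die top
for x,y in[(424,232),(407,327)]: print("side screw",onz("side",290+x/5,190+y/5,.014))
print("die side",onz("side",290+442/5,190+495/5,.041))
for z in(.107,.112,.117):
    A,B=onz("top",*P(540,95),z),onz("top",*P(588,180),z)
    print(z,A,B,np.degrees(np.arctan2(*(A-B)[1::-1]))-np.degrees(th),(A+B)/2,np.linalg.norm(A-B))
for x,y in[(482,132),(655,134)]: print("post",onz("top",*P(x,y),.11), )
print("posts exp",O+R@[0,.038],O+R@[0,-.038])
ob=arm.observe();r=cv2.Rodrigues(ob["tcp_rot"])[0];print(r)
E
```

```text
[[ 0.639  -0.0488]
 [ 0.6374 -0.1387]
 [ 0.4592 -0.046 ]
 [ 0.4577 -0.1364]]
yaw -0.8457654061999895 stud [ 0.5983 -0.0932] seat [ 0.5083 -0.0919] res [[ 0.0001 -0.    ]
 [-0.0002  0.0001]
 [ 0.0002  0.0002]
 [ 0.     -0.0003]]
die [0.4328 0.114  0.041 ]
side screw [ 0.4551 -0.1286  0.014 ]
side screw [ 0.4573 -0.0394  0.014 ]
die side [0.4304 0.1198 0.041 ]
0.107 [ 0.6169 -0.0829  0.107 ] [ 0.5795 -0.103   0.107 ] 29.163976379592338 [ 0.5982 -0.0929  0.107 ] 0.04243117900722556
0.112 [ 0.6163 -0.0822  0.112 ] [ 0.5791 -0.1023  0.112 ] 29.163976379592306 [ 0.5977 -0.0923  0.112 ] 0.04225241390430755
0.117 [ 0.6157 -0.0816  0.117 ] [ 0.5787 -0.1016  0.117 ] 29.16397637959231 [ 0.5972 -0.0916  0.117 ] 0.04207364880138942
post [ 0.6007 -0.057   0.11  ]
post [ 0.5989 -0.1321  0.11  ]
posts exp [ 0.5989 -0.0552] [ 0.5978 -0.1312]
[[ 0.9168  0.3993 -0.0003]
 [ 0.3993 -0.9168  0.0015]
 [ 0.0003 -0.0015 -1.    ]]
```

```bash
cat >> h.py <<'E'
def mv(p,yaw):
    "shift mm and turn deg in tool axes to reach TCP p with tool x at yaw (deg), pointing down"
    ob=arm.observe();R=cv2.Rodrigues(ob["tcp_rot"])[0]
    c,s=np.cos(np.radians(yaw)),np.sin(np.radians(yaw))
    T=np.array([[c,s,0],[s,-c,0],[0,0,-1.]])
    rv=np.degrees(cv2.Rodrigues(R.T@T)[0].ravel())
    print("t",ob["clock"],"shift",np.round(1000*R.T@(np.array(p)-ob["tool_pos"]),1),"turn",np.round(rv,2),"at",ob["tool_pos"].round(4),"j",ob["joints"].round(2))
E
python3 -c "
from h import *
mv((.4328,.114,.15),179.15)"
```

```text
t 0.1 shift [ 442.2 -506.1   88.8] turn [-0.0000e+00 -1.2000e-01 -1.5562e+02] at [ 0.2295 -0.5267  0.2379] j [-1.37  0.18  1.61 -0.    1.35 -0.21]
```

>>> jog_arm --rows '[442,-506,89,0,0,-156,1,442,-506,89,0,0,-156,1,442,-506,89,0,0,-156,1,442,-506,89,0,0,-156,1,442,-506,89,0,0,-156,1,442,-506,89,0,0,-156,1,442,-506,89,0,0,-156,1,442,-506,89,0,0,-156,1,442,-506,89,0,0,-156,1,442,-506,89,0,0,-156,1]'

```text
clock: 0.93
tool_pos: [0.3544, -0.1315, 0.1837]
tcp_rot: [2.113, 2.325, 0.0]
ft_force: [1.3, -0.4, 0.6]
finger_gap: 0.0883
grip_force: 0.0
```

```bash
python3 -c "
from h import *
mv((.4328,.114,.15),179.15)"
```

```text
t 0.9333 shift [236.9 101.4  33.7] turn [ 1.000e-02  2.000e-02 -8.368e+01] at [ 0.3544 -0.1315  0.1837] j [-0.67 -0.23  2.13  0.    1.25 -0.77]
```

>>> jog_arm --rows '[237,101,34,0,0,-84,1,237,101,34,0,0,-84,1,237,101,34,0,0,-84,1,237,101,34,0,0,-84,1,237,101,34,0,0,-84,1,237,101,34,0,0,-84,1,237,101,34,0,0,-84,1,237,101,34,0,0,-84,1,237,101,34,0,0,-84,1,237,101,34,0,0,-84,1]'

```text
clock: 1.77
tool_pos: [0.4333, 0.1124, 0.1495]
tcp_rot: [-0.349, -3.121, 0.0]
ft_force: [0.7, 0.3, 0.3]
finger_gap: 0.0878
grip_force: 0.0
```

```bash
python3 -c "
from h import *
mv((.4328,.114,.08),179.15)"
```

```text
t 1.7667 shift [ 0.8  1.5 69.5] turn [-1.000e-02 -7.000e-02 -1.193e+01] at [0.4333 0.1124 0.1495] j [-0.01 -0.    2.   -0.    1.15 -1.36]
```

>>> jog_arm --rows '[0.8,1.5,69,0,0,-12,1,0.8,1.5,69,0,0,-12,1,0.8,1.5,69,0,0,-12,1,0.8,1.5,69,0,0,-12,1,0.8,1.5,69,0,0,-12,1]'

```text
clock: 2.18
tool_pos: [0.4341, 0.1133, 0.0821]
tcp_rot: [0.038, 3.141, 0.0]
ft_force: [0.3, -0.2, -0.5]
finger_gap: 0.0882
grip_force: 0.0
```

Run:
```python
from h import *
ob=arm.observe();p=ob["tool_pos"];print(p,ob["tcp_rot"])
t=snap("top");s=snap("side")
cv2.imwrite("pics/t1.png",t);cv2.imwrite("pics/s1.png",s)
a=crop(t,250,230,80,90,5);b=crop(s,330,225,80,90,5)
for im,n,x0,y0 in((a,"top",250,230),(b,"side",330,225)):
    for dy in(-.044,0,.044):
        u=(proj(n,p+[0,dy,0])-[x0,y0]+.5)*5-.5;cv2.circle(im,tuple(int(i) for i in u.round()),2,(0,0,255),-1)
cv2.imwrite("pics/c1.png",np.hstack([a,b]))
```

```text
[0.43408449 0.11331592 0.08206406] [3.75832913e-02 3.14055257e+00 5.42190251e-05]
```

View pics/c1.png

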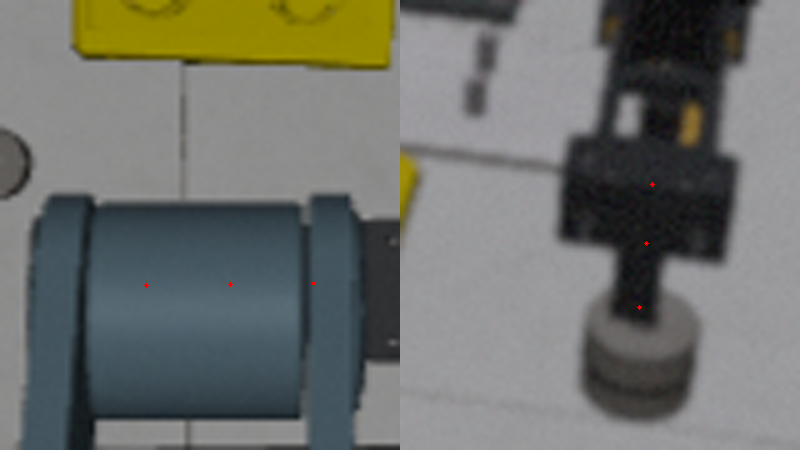

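The side view shows the near fingertip above the die, slightly towards the left of its centre. Reprojection agrees within about 3 mm. I'll descend, then close.

>>> jog_arm --rows '[2,2,34,0,0,-0.5,1,2,2,67.5,0,0,-0.5,1,2,2,67.5,0,0,-0.5,1,2,2,67.5,0,0,-0.5,1]' --force 30

```text
clock: 2.62
tool_pos: [0.4306, 0.1153, 0.0134]
tcp_rot: [-0.021, -3.139, 0.0]
ft_force: [0.6, 0.8, 0.4]
finger_gap: 0.0879
grip_force: 0.0
```

>>> jog_arm --rows '[0,0,0,0,0,0,0.1,0,0,0,0,0,0,0.1,0,0,0,0,0,0,0.1,0,0,0,0,0,0,0.1,0,0,0,0,0,0,0.1,0,0,0,0,0,0,0.1,0,0,0,0,0,0,0.1]' --force 30

```text
clock: 3.2
tool_pos: [0.4322, 0.1157, 0.0144]
tcp_rot: [0.02, 3.14, 0.001]
ft_force: [-2.0, 3.0, 7.1]
finger_gap: 0.0521
grip_force: 30.0
```

Run:
```python
from h import *
ob=arm.observe();p=ob["tool_pos"];print(p,ob["tcp_rot"],ob["finger_gap"],ob["grip_force"])
s=snap("side");cv2.imwrite("pics/s2.png",s)
a=crop(cv2.imread("pics/side0.png"),350,265,60,60,6);b=crop(s,350,265,60,60,6)
u=proj("side",[p[0],p[1],.041]);print("pred",u,"seen before",[290+442/5,190+495/5])
cv2.imwrite("pics/c2.png",np.hstack([a,b]))
```

```text
[0.43218876 0.11567325 0.0144064 ] [2.02725868e-02 3.14003599e+00 9.27313706e-04] 0.05212132598668768 29.9980441108346
pred [377.76601611 287.71494392] seen before [378.4, 289.0]
```

View pics/c2.png

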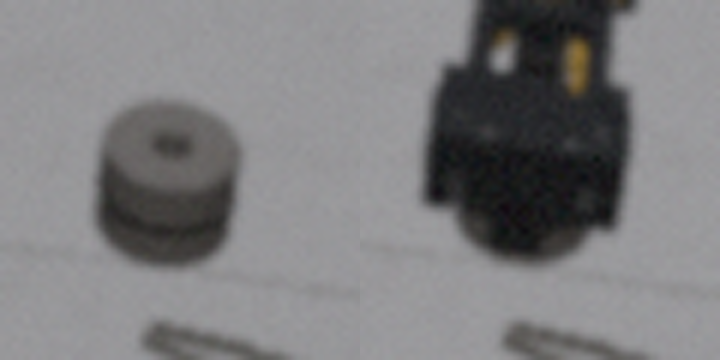

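The die was nudged only about 1 mm on closing, so its real y was about 0.117. The top camera reads about 3 mm low there and the side camera about 3 mm high, so I take the fixture at their mean: seat ≈ (0.507, −0.089). Now I'll lift and carry.

>>> jog_arm --rows '[0,0,-40,0,0,0,0.1,0,0,-80,0,0,0,0.1,-9,-40,-80,0,0,0,0.1,-18,-80,-80,0,0,0,0.1,-27,-120,-80,0,0,0,0.1,-36,-160,-80,0,0,0,0.1,-45,-203,-80,0,0,0,0.1,-45,-203,-80,0,0,0,0.1,-45,-203,-80,0,0,0,0.1]'

```text
clock: 4.0
tool_pos: [0.4737, -0.0904, 0.0932]
tcp_rot: [-0.027, -3.141, -0.0]
ft_force: [-1.0, 1.0, -3.0]
finger_gap: 0.0521
grip_force: 30.0
```

Run:
```python
from h import *
mv((.475,-.0885,.03),179.15)
ob=arm.observe();print(ob["ft_force"],ob["finger_gap"])
s=snap("side");t=snap("top")
cv2.imwrite("pics/t3.png",t)
cv2.imwrite("pics/c3.png",crop(s,300,170,120,110,5))
```

```text
t 4.0 shift [-1.3  2.  63.2] turn [ 0.   -0.03 -0.13] at [ 0.4737 -0.0904  0.0932] j [-0.44  0.17  1.95 -0.    1.02 -1.99]
[-0.95215843  1.03748492 -3.00652985] 0.052134629603497254
```

View pics/c3.png

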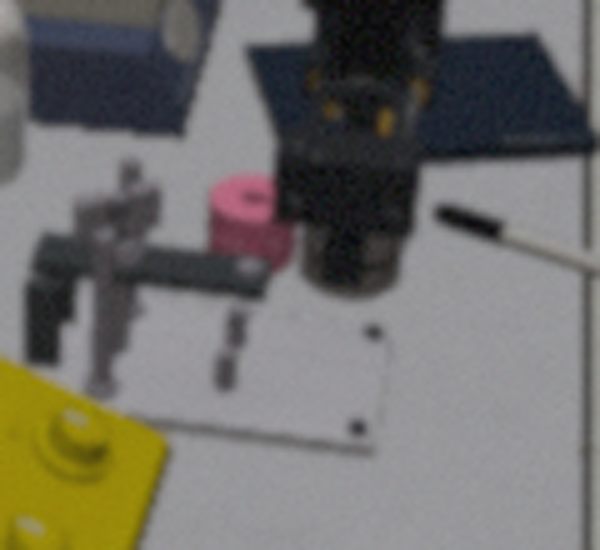

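The die is held on the loading side, clear of the strap tip (crop 350,260). Next I'll lower it.

>>> jog_arm --rows '[-1,2,35,0,0,0,0.1,-1,2,63,0,0,0,0.1,-1,2,66,0,0,0,0.1,-1,2,67,0,0,0,0.1,-1,2,68,0,0,0,0.1,-1,2,68.5,0,0,0,0.1,-1,2,68.5,0,0,0,0.1]'

```text
clock: 4.68
tool_pos: [0.4755, -0.0861, 0.0261]
tcp_rot: [0.019, 3.14, -0.001]
ft_force: [0.3, -0.1, -3.3]
finger_gap: 0.0523
grip_force: 30.0
```

Run:
```python
from h import *
mv((.507,-.0887,.0245),179.15)
ob=arm.observe();print(ob["ft_force"],ob["finger_gap"])
```

```text
t 4.6833 shift [-31.5  -2.2   1.7] turn [-0.03  0.08  0.16] at [ 0.4755 -0.0861  0.0261] j [-0.43  0.3   1.97  0.    0.87 -1.98]
[ 0.33435285 -0.14957938 -3.31282944] 0.05230079092352232
```

>>> jog_arm --rows '[0,-2,0.8,0,0,0,0.1,0,-2,1.5,0,0,0,0.1,0,-2,1.5,0,0,0,0.1,0,-2,1.5,0,0,0,0.1]'

```text
clock: 5.02
tool_pos: [0.4755, -0.0886, 0.0241]
tcp_rot: [0.02, 3.14, -0.001]
ft_force: [0.4, -0.0, -0.4]
finger_gap: 0.0523
grip_force: 30.0
```

Run:
```python
from h import *
mv((.507,-.0887,.0245),179.15)
ob=arm.observe();print(ob["ft_force"],ob["finger_gap"])
```

```text
t 5.0167 shift [-31.5   0.3  -0.4] turn [-0.03  0.07  0.11] at [ 0.4755 -0.0886  0.0241] j [-0.43  0.3   1.97 -0.    0.87 -1.99]
[ 0.40513647 -0.00281976 -0.37110365] 0.05234360750777221
```

>>> jog_arm --rows '[-6,0,0,0,0,0,0.1,-12,0,0,0,0,0,0.1,-18,0,0,0,0,0,0.1,-23,0,0,0,0,0,0.1,-26,0,0,0,0,0,0.1,-27,0,0,0,0,0,0.1,-27,0,0,0,0,0,0.1,-27,0,0,0,0,0,0.1]'

```text
clock: 5.68
tool_pos: [0.5016, -0.0887, 0.024]
tcp_rot: [-0.019, -3.14, 0.0]
ft_force: [-4.1, -0.8, 5.6]
finger_gap: 0.0521
grip_force: 30.0
```

>>> jog_arm --rows '[-0.5,0,0,0,0,0,0.1,-1,0,0,0,0,0,0.1,-1.5,0,0,0,0,0,0.1,-2,0,0,0,0,0,0.1]'

```text
clock: 6.02
tool_pos: [0.503, -0.0886, 0.024]
tcp_rot: [-0.019, -3.139, -0.0]
ft_force: [-7.0, 0.9, 8.5]
finger_gap: 0.0526
grip_force: 30.0
```

>>> jog_arm --rows '[-0.5,0,-0.3,0,0,0,0.1,-1,0,-0.3,0,0,0,0.1,-1,0,-0.3,0,0,0,0.1]'

```text
clock: 6.27
tool_pos: [0.5045, -0.0886, 0.024]
tcp_rot: [-0.02, -3.14, -0.0]
ft_force: [-4.7, -0.2, 6.6]
finger_gap: 0.0529
grip_force: 30.0
```

>>> jog_arm --rows '[-0.5,0,0,0,0,0,0.1,-1,0,0,0,0,0,0.1,-1,0,0,0,0,0,0.1]'

```text
clock: 6.52
tool_pos: [0.5055, -0.0886, 0.024]
tcp_rot: [-0.02, -3.14, -0.0]
ft_force: [-5.6, -0.8, 6.6]
finger_gap: 0.052
grip_force: 30.0
```

>>> jog_arm --rows '[-0.5,0,0,0,0,0,0.1,-1,0,0,0,0,0,0.1,-1,0,0,0,0,0,0.1]'

```text
clock: 6.77
tool_pos: [0.5065, -0.0886, 0.024]
tcp_rot: [-0.02, -3.14, -0.0]
ft_force: [-5.3, -0.1, 6.0]
finger_gap: 0.0524
grip_force: 30.0
```

>>> jog_arm --rows '[-0.5,0,0,0,0,0,0.1,-1,0,0,0,0,0,0.1,-1,0,0,0,0,0,0.1]'

```text
clock: 7.02
tool_pos: [0.5075, -0.0886, 0.024]
tcp_rot: [-0.02, -3.14, -0.0]
ft_force: [-5.7, -1.1, 6.8]
finger_gap: 0.0525
grip_force: 30.0
```

>>> jog_arm --rows '[-0.5,0,0,0,0,0,0.1,-1,0,0,0,0,0,0.1,-1,0,0,0,0,0,0.1]'

```text
clock: 7.27
tool_pos: [0.5075, -0.0886, 0.024]
tcp_rot: [-0.019, -3.138, -0.001]
ft_force: [-9.9, -0.9, 10.3]
finger_gap: 0.0525
grip_force: 30.0
```

Run:
```python
from h import *
ob=arm.observe();print(ob["ft_force"],ob["ft_torque"],ob["tool_pos"])
t=snap("top");s=snap("side");cv2.imwrite("pics/t4.png",t);cv2.imwrite("pics/s4.png",s)
cv2.imwrite("pics/c4.png",np.hstack([crop(t,340,195,65,90,6),crop(s,300,170,65,90,6)]))
```

```text
[-9.87944786 -0.89925407 10.31883049] [0.08716484 1.39178016 0.1252846 ] [ 0.50754648 -0.0885789   0.02397762]
```

>>> jog_arm --rows '[-0.5,0,0,0,0,0,0.1,-1,0,0,0,0,0,0.1,-1,0,0,0,0,0,0.1]'

```text
clock: 7.62
tool_pos: [0.5076, -0.0885, 0.0239]
tcp_rot: [-0.018, -3.136, -0.001]
ft_force: [-14.7, -0.9, 13.7]
finger_gap: 0.0526
grip_force: 30.0
```

Fx builds up with no change in Fy, so the die bears on both pins. I'll relax the push and release.

>>> jog_arm --rows '[1.5,0,-0.5,0,0,0,0.1,1.5,0,-0.5,0,0,0,0.3,1.5,0,-0.5,0,0,0,0.6,1.5,0,-0.5,0,0,0,1,1.5,0,-0.5,0,0,0,1,1.5,0,-0.5,0,0,0,1]'

```text
clock: 8.12
tool_pos: [0.5088, -0.0887, 0.0244]
tcp_rot: [0.02, 3.141, -0.0]
ft_force: [0.3, 0.7, -0.3]
finger_gap: 0.0816
grip_force: 0.0
```

>>> jog_arm --rows '[1.5,0,-10,0,0,0,1,1.5,0,-40,0,0,0,1,1.5,0,-80,0,0,0,1,1.5,0,-120,0,0,0,1,1.5,0,-150,0,0,0,1,1.5,0,-150,0,0,0,1]'

```text
clock: 8.62
tool_pos: [0.5109, -0.0901, 0.1823]
tcp_rot: [0.019, 3.13, -0.008]
ft_force: [1.0, -0.0, 0.0]
finger_gap: 0.0879
grip_force: 0.0
```

Run:
```python
from h import *
ob=arm.observe();print(ob["ft_force"],ob["tool_pos"],ob["joints"])
t=snap("top");s=snap("side");cv2.imwrite("pics/t5.png",t);cv2.imwrite("pics/s5.png",s)
cv2.imwrite("pics/c5.png",np.hstack([crop(t,345,200,50,75,8),crop(s,300,195,50,75,8)]))
```

```text
[ 1.00466297 -0.01150126  0.04754894] [ 0.51087038 -0.09011712  0.1822893 ] [-4.03704413e-01  1.06225250e-01  1.81161110e+00  3.84731107e-05
  1.21092913e+00 -1.96228306e+00]
```

View pics/c5.png

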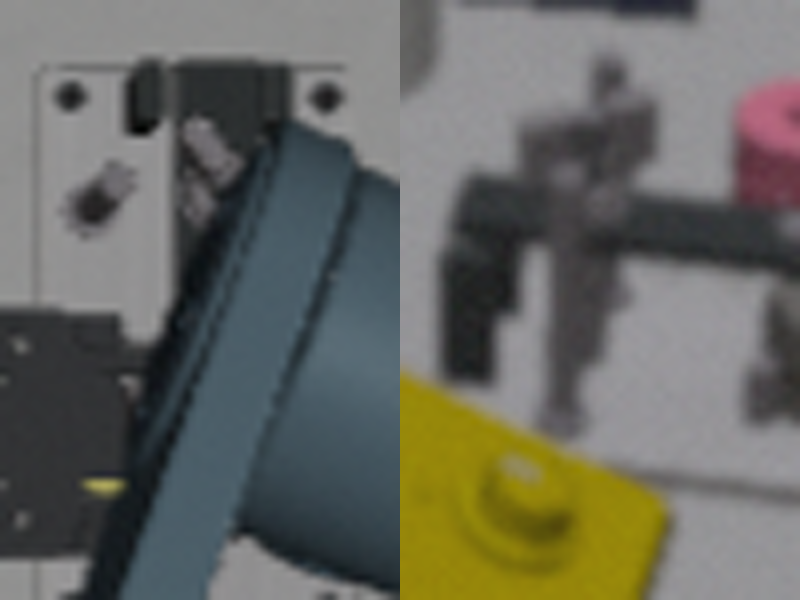

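The die is under the strap tip. Wing tips in the side crop are at about (535,125) and (640,100), with post tops at about (570,170) and (608,60). From these I'll estimate the nut height, taking the posts (z = 110) as reference.

Run:
```python
from h import *
O=np.array([.597,-.0899]);y=np.radians(-.85);R=np.array([[np.cos(y),-np.sin(y)],[np.sin(y),np.cos(y)]])
def cr(p): return (proj("side",p)-[300,195]+.5)*8-.5+[400,0]
for s in(.038,-.038): print("post",cr(np.r_[O+R@[0,s],.11]))
for a in(1,-1):
  for z in(.107,.117):
    w=np.radians(29.2); print("tip",a,z,cr(np.r_[O+R@(a*.025*np.array([np.cos(w),np.sin(w)])),z]))
for z in(.067,.077): print("strap tip corner top +y",z,cr(np.r_[O+R@[-.083,.015],z]), "heel end",cr(np.r_[O+R@[.045,.015],z]))
mv((*O,.16),179.15-150)
mv((*O,.16),28.35-180)
```

```text
post [567.35100435 174.11010445]
post [610.02485483  56.11491209]
tip 1 0.107 [516.91205069 132.74749696]
tip 1 0.117 [517.17842927 106.68911622]
tip -1 0.107 [660.368314 110.021432]
tip -1 0.117 [661.36021908  84.15334292]
strap tip corner top +y 0.067 [824.90652846 276.83334498] heel end [446.50247844 230.62637816]
strap tip corner top +y 0.077 [826.74472274 251.66801232] heel end [446.40898049 205.60562758]
t 8.7167 shift [-89.2   0.2  16.6] turn [  0.25   0.19 150.13] at [ 0.5078 -0.0889  0.1763] j [-0.4   0.11  1.82  0.    1.21 -1.96]
t 8.7167 shift [-89.2   0.2  16.6] turn [ -0.14   0.19 -29.07] at [ 0.5078 -0.0889  0.1763] j [-0.4   0.11  1.82  0.    1.21 -1.96]
```

Post predictions match the picture within 1 px, so the stud is at (0.597, −0.090). The wing tops are at about z 0.113, which puts nut_top at about 0.103 and the TCP at about 0.084. Next I'll go above the nut with the fingers part-closed.

>>> jog_arm --rows '[-30,0,8,0,0,-7,0.2,-60,0,16,0,0,-14,-0.2,-89,0,16,0,0,-21,-0.45,-89,0,16,0,0,-29,-0.45,-89,0,16,0,0,-29,-0.45,-89,0,16,0,0,-29,-0.45,-89,0,16,0,0,-29,-0.45]'

```text
clock: 9.3
tool_pos: [0.5945, -0.0894, 0.157]
tcp_rot: [0.762, -3.046, -0.002]
ft_force: [-0.0, 0.4, 0.6]
finger_gap: 0.0436
grip_force: 0.0
```

Run:
```python
from h import *
mv((.597,-.0899,.0845),28.35-180)
print(arm.observe()["finger_gap"])
```

```text
t 9.3 shift [-2.1 -1.8 72.5] turn [ 0.11 -0.1  -0.27] at [ 0.5945 -0.0894  0.157 ] j [-0.35  0.32  1.61 -0.    1.21 -2.41]
0.04356824752833361
```

>>> jog_arm --rows '[-1,-1,20,0,0,0,-0.45,-1,-1,20,0,0,0,-0.45,-1,-1,20,0,0,0,-0.45,-1,-1,20,0,0,0,-0.45,-1,-1,20,0,0,0,-0.45]'

```text
clock: 9.72
tool_pos: [0.5974, -0.0903, 0.1393]
tcp_rot: [-0.766, 3.046, -0.001]
ft_force: [0.1, -0.8, 0.3]
finger_gap: 0.0244
grip_force: 0.0
```

Run:
```python
from h import *
mv((.597,-.0899,.0845),28.35-180)
print(arm.observe()["finger_gap"])
s=snap("side");cv2.imwrite("pics/c6.png",crop(s,290,150,100,100,6))
```

```text
t 9.7167 shift [ 0.2  0.6 54.8] turn [-0.05  0.04 -0.12] at [ 0.5974 -0.0903  0.1393] j [-0.35  0.35  1.61  0.    1.18 -2.41]
0.024411455185880226
```

View pics/c6.png

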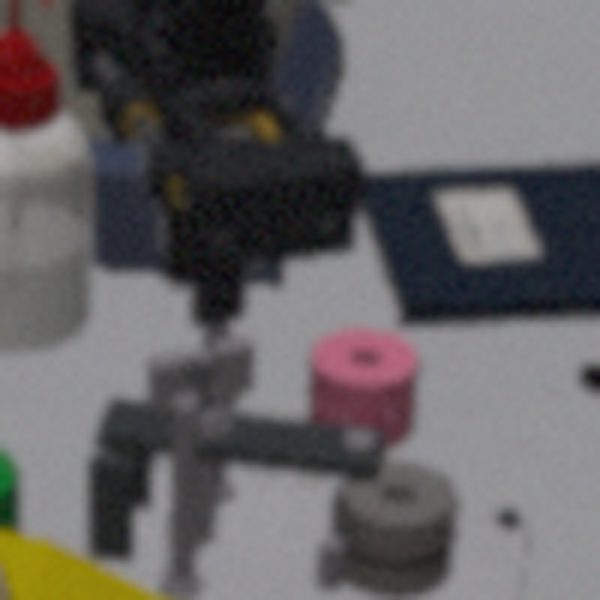

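The gripper is centred over the nut, the die stands under the strap and nothing has been disturbed. Now the descent.

>>> jog_arm --rows '[0,0.5,15,0,0,0,-0.45,0,0.5,25,0,0,0,-0.45,0,0.5,28,0,0,0,-0.45,0,0.5,31,0,0,0,-0.45]'

```text
clock: 10.1
tool_pos: [0.5965, -0.0895, 0.1067]
tcp_rot: [0.767, -3.045, -0.001]
ft_force: [0.4, -0.2, -0.4]
finger_gap: 0.0239
grip_force: 0.0
```

>>> jog_arm --rows '[0,0,6,0,0,0,-0.45,0,0,12,0,0,0,-0.45,0,0,18,0,0,0,-0.45,0,0,23,0,0,0,-0.45,0,0,23,0,0,0,-0.45,0,0,23,0,0,0,-0.45]'

```text
clock: 10.6
tool_pos: [0.5968, -0.0897, 0.0839]
tcp_rot: [0.767, -3.046, -0.001]
ft_force: [0.0, -0.4, -1.0]
finger_gap: 0.024
grip_force: 0.0
```

>>> jog_arm --rows '[0,0,0,0,0,0,-0.9,0,0,0,0,0,0,-0.9,0,0,0,0,0,0,-0.9,0,0,0,0,0,0,-0.9,0,0,0,0,0,0,-0.9]' --force 30

```text
clock: 11.02
tool_pos: [0.5976, -0.0912, 0.0844]
tcp_rot: [-0.767, 3.046, -0.004]
ft_force: [3.1, -5.8, -4.0]
finger_gap: 0.0094
grip_force: 29.6
```

```bash
cat > st.py <<'E'
from h import *
np.set_printoptions(precision=3,suppress=True)
ob=arm.observe();R=cv2.Rodrigues(ob["tcp_rot"])[0]
print("t",ob["clock"],ob["tool_pos"],"yaw",np.degrees(np.arctan2(R[1,0],R[0,0])).round(2),"F",ob["ft_force"],"M",ob["ft_torque"],"gap",ob["finger_gap"],"grip",ob["grip_force"],"j6",ob["joints"][5],"T6",ob["joint_torque"][5])
E
python3 st.py
```

```text
t 11.0167 [ 0.598 -0.091  0.084] yaw -151.71 F [ 3.107 -5.809 -3.962] M [-0.71  -0.546  0.23 ] gap 0.009360327845639373 grip 29.634024351144035 j6 -2.4101735612311677 T6 0.20235160365700722
```

>>> jog_arm --rows '[0,-1.7,0,0,0,0,-0.9,0,-1.7,0.2,0,0,3,-0.9,0,-1.7,0.4,0,0,7,-0.9,0,-1.7,0.6,0,0,11,-0.9,0,-1.7,0.8,0,0,15,-0.9,0,-1.7,1,0,0,20,-0.9]' --force 45

```text
clock: 11.52
tool_pos: [0.5977, -0.0915, 0.0833]
tcp_rot: [0.222, -3.133, 0.001]
ft_force: [-0.0, -3.1, -3.1]
finger_gap: 0.0095
grip_force: 44.6
```

```bash
python3 st.py
```

```text
t 11.5167 [ 0.598 -0.091  0.083] yaw -171.9 F [-0.001 -3.111 -3.057] M [-0.258 -0.188  0.216] gap 0.009467242608178404 grip 44.62924024555832 j6 -2.059646406096698 T6 -1.4180229976773262
```

>>> jog_arm --rows '[0,-0.7,0.5,0,0,4,-0.9,0,-0.7,0.8,0,0,8,-0.9,0,-0.7,1,0,0,12,-0.9,0,-0.7,1.2,0,0,16,-0.9,0,-0.7,1.5,0,0,20,-0.9]'

```text
clock: 11.93
tool_pos: [0.5977, -0.0917, 0.0822]
tcp_rot: [-0.325, -3.124, -0.0]
ft_force: [-2.8, 0.0, 1.7]
finger_gap: 0.0091
grip_force: 44.6
```

```bash
python3 st.py
```

```text
t 11.9333 [ 0.598 -0.092  0.082] yaw 168.11 F [-2.796  0.025  1.721] M [0.091 0.099 0.251] gap 0.009149448420459033 grip 44.64254336664453 j6 -1.7115390557350723 T6 -0.9255039878189564
```

>>> jog_arm --rows '[0,0,0.2,0,0,4,-0.9,0,0,0.4,0,0,8,-0.9,0,0,0.5,0,0,12,-0.9,0,0,0.7,0,0,15,-0.9]'

```text
clock: 12.27
tool_pos: [0.5977, -0.0918, 0.0814]
tcp_rot: [-0.731, -3.055, 0.0]
ft_force: [-2.2, -0.2, 0.8]
finger_gap: 0.0091
grip_force: 44.6
```

```bash
python3 st.py
```

```text
t 12.2667 [ 0.598 -0.092  0.081] yaw 153.1 F [-2.206 -0.248  0.834] M [-0.039  0.076  0.191] gap 0.009052231503077709 grip 44.64194818167016 j6 -1.449681136473721 T6 -0.414762357249856
```

>>> jog_arm --rows '[0,0,0.2,0,0,4,-0.9,0,0,0.4,0,0,8,-0.9,0,0,0.6,0,0,12,-0.9]'

```text
clock: 12.52
tool_pos: [0.5976, -0.0919, 0.0808]
tcp_rot: [-1.046, -2.962, 0.001]
ft_force: [-1.7, -0.5, 0.5]
finger_gap: 0.0095
grip_force: 44.6
```

```bash
python3 st.py
```

```text
t 12.5167 [ 0.598 -0.092  0.081] yaw 141.1 F [-1.653 -0.55   0.491] M [-0.143  0.093  0.173] gap 0.009537733127313488 grip 44.6396779990755 j6 -1.2402742586752384 T6 -0.923397783190012
```

>>> jog_arm --rows '[0,0,0.2,0,0,4,-0.9,0,0,0.4,0,0,8,-0.9,0,0,0.6,0,0,12,-0.9]'

```text
clock: 12.77
tool_pos: [0.5976, -0.092, 0.0802]
tcp_rot: [-1.35, -2.836, 0.001]
ft_force: [-2.0, -1.4, 0.8]
finger_gap: 0.0096
grip_force: 44.6
```

```bash
python3 st.py
```

```text
t 12.7667 [ 0.598 -0.092  0.08 ] yaw 129.11 F [-1.978 -1.405  0.769] M [-0.171  0.166  0.204] gap 0.00956226621390937 grip 44.6399587020278 j6 -1.0308530917895262 T6 -0.9207688830792904
```

>>> jog_arm --rows '[0,0,0.2,0,0,4,-0.9,0,0,0.4,0,0,8,-0.9,0,0,0.6,0,0,12,-0.9]'

```text
clock: 13.02
tool_pos: [0.5975, -0.0921, 0.0795]
tcp_rot: [-1.639, -2.68, 0.001]
ft_force: [-2.6, -1.0, 0.1]
finger_gap: 0.0091
grip_force: 44.6
```

```bash
python3 st.py
```

```text
t 13.0167 [ 0.597 -0.092  0.08 ] yaw 117.11 F [-2.553 -0.967  0.143] M [-0.162  0.225  0.203] gap 0.009147243053009091 grip 44.640608991030604 j6 -0.8214366318008498 T6 -0.920441597700119
```

>>> jog_arm --rows '[0,0,0.2,0,0,4,-0.9,0,0,0.4,0,0,8,-0.9,0,0,0.6,0,0,12,-0.9]'

```text
clock: 13.27
tool_pos: [0.5974, -0.0922, 0.0789]
tcp_rot: [-1.91, -2.494, 0.002]
ft_force: [-2.5, -1.8, 0.7]
finger_gap: 0.0093
grip_force: 44.6
```

```bash
python3 st.py
```

```text
t 13.2667 [ 0.597 -0.092  0.079] yaw 105.1 F [-2.46  -1.823  0.731] M [-0.228  0.221  0.243] gap 0.0092908350714814 grip 44.641599068418145 j6 -0.611979826372737 T6 -0.9203446470201015
```

>>> jog_arm --rows '[0,0,0.2,0,0,4,-0.9,0,0,0.4,0,0,8,-0.9,0,0,0.6,0,0,12,-0.9]'

```text
clock: 13.52
tool_pos: [0.5973, -0.0922, 0.0783]
tcp_rot: [-2.16, -2.28, 0.002]
ft_force: [-2.6, -2.1, 0.4]
finger_gap: 0.0094
grip_force: 44.6
```

```bash
python3 st.py
```

```text
t 13.5167 [ 0.597 -0.092  0.078] yaw 93.11 F [-2.568 -2.132  0.352] M [-0.298  0.393  0.173] gap 0.009373430329245926 grip 44.64294685749337 j6 -0.40256301468532757 T6 -0.920932162553072
```

>>> jog_arm --rows '[0,0,0.2,0,0,4,-0.9,0,0,0.4,0,0,8,-0.9,0,0,0.6,0,0,12,-0.9]'

```text
clock: 13.77
tool_pos: [0.5972, -0.0922, 0.0777]
tcp_rot: [-2.386, -2.042, 0.002]
ft_force: [-3.1, -1.4, 1.8]
finger_gap: 0.0095
grip_force: 44.6
```

```bash
python3 st.py
```

```text
t 13.7667 [ 0.597 -0.092  0.078] yaw 81.11 F [-3.139 -1.413  1.779] M [-0.323  0.381  0.136] gap 0.009505008490860306 grip 44.631351109128445 j6 -0.19311903373595632 T6 -0.9044316597282887
```

>>> jog_arm --rows '[0,0,0.2,0,0,4,-0.9,0,0,0.4,0,0,8,-0.9]'

```text
clock: 13.93
tool_pos: [0.5971, -0.0922, 0.0773]
tcp_rot: [-2.523, -1.871, 0.003]
ft_force: [-3.0, -2.0, 0.6]
finger_gap: 0.009
grip_force: 44.6
```

```bash
python3 st.py
```

```text
t 13.9333 [ 0.597 -0.092  0.077] yaw 73.11 F [-2.968 -2.025  0.629] M [-0.316  0.497  0.222] gap 0.009042821583625444 grip 44.61772529175505 j6 -0.05353581352946503 T6 -0.8850990235805511
```

>>> jog_arm --rows '[-0.5,-0.5,0.2,0,0,4,-0.9,-0.5,-0.5,0.4,0,0,8,-0.9]'

```text
clock: 14.1
tool_pos: [0.597, -0.0922, 0.0769]
tcp_rot: [-2.648, -1.69, 0.001]
ft_force: [-0.4, 0.0, -0.5]
finger_gap: 0.0094
grip_force: 44.6
```

```bash
python3 st.py
```

```text
t 14.1 [ 0.597 -0.092  0.077] yaw 65.11 F [-0.449  0.009 -0.454] M [-0.059  0.148  0.254] gap 0.009353365455980839 grip 44.601893107155774 j6 0.0851589779253743 T6 -0.8708458207547665
```

>>> jog_arm --rows '[0,0,0.2,0,0,4,-0.9,0,0,0.4,0,0,8,-0.9]'

```text
clock: 14.27
tool_pos: [0.597, -0.0922, 0.0765]
tcp_rot: [-2.759, -1.502, 0.001]
ft_force: [-1.0, -0.7, 0.7]
finger_gap: 0.0095
grip_force: 44.6
```

```bash
python3 st.py
```

```text
t 14.2667 [ 0.597 -0.092  0.076] yaw 57.11 F [-0.975 -0.741  0.738] M [-0.084  0.174  0.285] gap 0.009509173109201874 grip 44.591796855156645 j6 0.2247710016344139 T6 -0.841737873852253
```

The joint-6 torque and the wrist moment both rise by about 0.08 N m over running free, meaning about 26 N of clamping. One more 9° arc should give about 37 N.

>>> jog_arm --rows '[0,0,0.25,0,0,5,-0.9,0,0,0.5,0,0,9,-0.9]'

```text
clock: 14.43
tool_pos: [0.5969, -0.0921, 0.0761]
tcp_rot: [-2.869, -1.279, 0.001]
ft_force: [-1.7, 0.7, 0.6]
finger_gap: 0.0093
grip_force: 44.6
```

```bash
python3 st.py
```

```text
t 14.4333 [ 0.597 -0.092  0.076] yaw 48.07 F [-1.7    0.736  0.628] M [-0.02  0.29  0.3 ] gap 0.009278418185140686 grip 44.5825949125431 j6 0.38266334479220565 T6 -0.6283622793853283
```

>>> jog_arm --rows '[0,0,0,0,0,0,-0.9,0,0,0,0,0,0,-0.9,0,0,0,0,0,0,-0.9]'

```text
clock: 14.68
tool_pos: [0.597, -0.0921, 0.076]
tcp_rot: [-2.865, -1.287, 0.001]
ft_force: [-3.0, 0.6, 3.3]
finger_gap: 0.0092
grip_force: 44.8
```

```bash
python3 st.py
```

```text
t 14.6833 [ 0.597 -0.092  0.076] yaw 48.39 F [-3.017  0.6    3.297] M [0.009 0.538 0.066] gap 0.009221278846843789 grip 44.75717750843614 j6 0.37684600759219833 T6 0.043737245723605156
```

>>> jog_arm --rows '[0,0,0,0,0,0,-0.45,0,0,0,0,0,0,-0.45,0,0,0,0,0,0,-0.45,0,0,-10,0,0,0,-0.45,0,0,-30,0,0,0,-0.45,0,0,-60,0,0,0,-0.45,0,0,-90,0,0,0,-0.45,0,0,-90,0,0,0,-0.45,0,0,-90,0,0,0,-0.45]'

```text
clock: 15.43
tool_pos: [0.5991, -0.0928, 0.169]
tcp_rot: [2.863, 1.283, 0.007]
ft_force: [0.5, -0.0, -0.4]
finger_gap: 0.0242
grip_force: 0.0
```

```bash
python3 st.py
python3 - <<'E'
from h import *
s=snap("side");cv2.imwrite("pics/c7.png",crop(s,290,150,100,100,6))
E
```

```text
t 15.4333 [ 0.599 -0.093  0.169] yaw 48.29 F [ 0.525 -0.009 -0.404] M [-0.024 -0.053  0.044] gap 0.024212275386554388 grip 0.0 j6 0.3786317382395593 T6 0.0013059823686489835
```

View pics/c7.png

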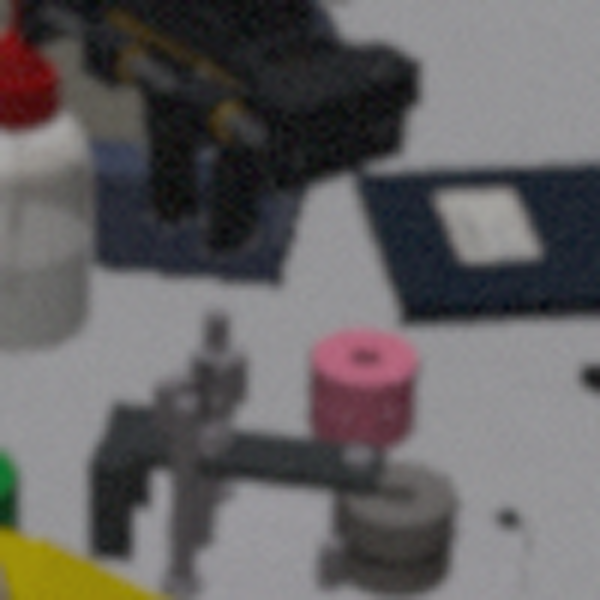

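The wing has turned, the foot bears on the die, the die is still against the pins, and the gripper is clear.

```bash
python3 -c "
from plant import arm
print(arm.job_done())"
```

```text
the job is handed in; nothing more can be done
None
```

The job is handed in, though no verdict came back: the die sits home against both pins, the strap was tightened to an estimated 30–43 N (from torque and turn angle, not measured directly), and the gripper was let go and raised clear at about 15 s.

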